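# Unstack the toppings and lay out the service corner

## Task

Two piles of topping containers stand on the worktop: take them apart and set each thing upright in the middle of its own cork mat. The long tin goes on the long rectangular mat and the short tin on the short rectangular mat, both squared up with their mats; the jar goes on the large round mat, the shaker on the small round mat and the little glass on the square mat. Let nothing tip over on the way.

Things in the scene. Friction and masses are not known exactly. Their poses are not given: they have to be found in the camera images.
- long_tin: closed steel tin with flat aluminium lid and a thin dark seal, 116 (its x) x 62 (its y) x 45 mm high, 0.2 to 0.45 kg; the bottom of one pile, on the worktop at the start. Origin: centre of its underside, z up. Grasp it across the 62 mm width.
- short_tin: same make of tin but shorter, 78 (its x) x 62 (its y) x 45 mm high, 0.14 to 0.3 kg; at the start it lies on the long tin's lid, its long side roughly along that of the long tin, with the shaker or the glass standing on its lid. Origin: centre of its underside, z up. Grasp it across the 62 mm width.
- jar: tan plastic screw-top jar, body 68 mm diameter up to 72 mm height, lid 62 mm diameter from there to the full height of 90 mm, 0.28 to 0.56 kg; stands on the worktop with the glass or the shaker on its lid. Origin: centre of its underside, z up along the jar's axis.
- shaker: slim clear shaker with white cap, 44 mm diameter, 109 mm tall, 0.11 kg; stands either on the short tin or on the jar at the start (both tops are 90 mm above the worktop), the glass on the other. Origin: centre of its underside, z up along its axis.
- glass: small clear drinking glass, 60 mm tall, 48 mm outer diameter at the rim tapering to 38 mm at the foot, open at the top, 0.07 kg; stands on the jar or on the short tin. Origin: centre of its underside, z up along its axis.
- long_mat: long rectangular cork mat with wooden edge, 128 (its x) x 74 (its y) mm, place of the long tin (both ends alike); its top face is 6 mm above its origin; origin: centre of its underside; fixed to the worktop
- short_mat: short rectangular cork mat with wooden edge, 92 (its x) x 74 (its y) mm, place of the short tin (both ends alike); its top face is 6 mm above its origin; origin: centre of its underside; fixed to the worktop
- large_round_mat: large round cork mat with wooden edge, 88 mm diameter, place of the jar; its top face is 6 mm above its origin; origin: centre of its underside; fixed to the worktop
- small_round_mat: small round cork mat with wooden edge, 58 mm diameter, place of the shaker; its top face is 6 mm above its origin; origin: centre of its underside; fixed to the worktop
- square_mat: square cork mat with wooden edge, 58 x 58 mm, place of the glass (any yaw of the glass); its top face is 6 mm above its origin; origin: centre of its underside; fixed to the worktop
Mind the look-alikes: they are no part of the job. What is shaped like the jar but blue or pink is not meant.

How it is judged:
By the outcome, as a careful person would: the job done as asked, in the order asked, and still so for the second after the job is handed in, with the robot touching nothing.
It also fails if it takes over 136 s, if anything falls off the work surface, if the arm or the gripper's body presses on something with over 40 N, if the wrist force passes 120 N, or if a joint passes its speed limit or range.

## Robot

A 7-joint arm with a two-finger parallel gripper is mounted at the origin on a cart in front of the work surface, level with it; the furniture and walls round the work are solid. World frame = base frame: x ahead of the robot, y to its left, z up, the work surface at z = 0. Lengths are in m, angles in rad, forces in N, time in s.
With the tool pointing down it reaches from about 0.4 to 0.875 m from the base axis. Payload 6.5 kg.
Tool frame: the origin (TCP) lies midway between the tips of the shut fingers; the grasp point (between the pads) lies 19 mm behind it; y points along the fingers, z is the direction in which the jaws open and shut, and the axes are right-handed (so a half turn about y gives the same grasp; the last joint's range is limited). The gripper opens to 88 mm and grips with 3 to 60 N. Pads are 18 mm wide; open, the fingers measure 123 mm over their backs; the gripper's body (75 mm by 187 mm) begins 45 mm behind the grasp point.
Start: joints at [1.235, 0.536, -0.004, 1.538, 0.003, 1.067, -0.071], TCP at [0.173, -0.626, 0.239] pointing down, gripper open.
Joint ranges: [-2.7, 2.7], [-0.37, 2.16], [-1.27, 1.26], [0.24, 2.4], [-1.31, 4.45], [0.19, 1.91], [-2.76, 2.76]. Speed limits (rad/s): [2.39, 2.39, 3.14, 3.14, 3.14, 3.14, 3.14].

## Interface

Orientations are given as a rotation vector (axis times angle).
In Python, from cell import sense, capture, job_done, find_in, silhouettes gives the robot as it stands.
- The arm moves only by the tool play_rows, never from a script. Its argument "plan" is a list that holds one entry, the list of rows, each a list of 7 numbers: the shift along the tool's x, y, z in cm, then the turn, a rotation vector about the tool's x, y, z in degrees, then the opening in per cent of the stroke, from 0 (shut) to 100 (fully open). A call has 1 to 20 rows; each row shifts and turns the commanded pose from where the row before left it, along the tool's axes as they then stand; what a row does not reach is not made up. A row lasts 1/12 s, in which the tool goes at most 41.7 mm and 7.16 degrees, less where a joint would pass 70% of its speed; a pose out of reach is approached as far as the arm can. A call is refused whole if a number of a shift passes 4.17 or a number of a turn 7.16, either way. A call with a gripper value outside its range is refused whole. The fingers move at their own pace and stop on an object; "force" is the grip in N (left out, the last holds). Time passes only in rows, so rows that do not move let the fingers close. It gives the time, the measured TCP pose, the force and the opening at its end, in the units of the state.
- sense(): the state, without advancing time (a new reading comes with each control period).
- capture(name): name is "side" or "top"; returns a dict with "color" (480x640x3 uint8, blue, green, red), "mtx" (3x3 intrinsics, pixels), "dist" ([k1, k2, p1, p2, k3] as OpenCV has them; the pictures are not rectified), "origin" and "rotation" of the camera in the world. Camera axes: x right, y up, looking along -z (the intrinsics and any distortion apply to the point x, -y, -z); pixel columns grow to the right and rows downward; lengths in m; the calibration is good to about 2 mm. A picture is of the moment at which its call begins. There is no depth.
- job_done(): hands the job in, once; it reports no verdict.
Trained networks look in the newest picture that a camera, given by its name, has taken for a name from the list of things; names that differ only in an ending like _2 or _b are one class to them, and where a whole thing is asked for, a point or a joint stands for the part that bears it (a point fixed in the world has none). Each returns a list of dicts, best first, with "conf" (0 to 1); they miss things now and then, are a little off and sometimes report something else, mostly with a low value. They report only what shows in the picture. A call takes as long as a camera call. They do not tell look-alikes from the thing itself.
- find_in(thing, camera): "at" ([column, row] in pixels, amid what is visible of it).
- silhouettes(thing, camera): "mask" (480x640 bool, what is visible of it) and "at" ([column, row] in pixels, amid what is visible of it).
The state is a dict: "clock": time; "q": joint angles; "qd": joint speeds; "effort": joint torques, N m; "eef_pos": TCP position; "eef_rot": TCP orientation; "wrist_force": force on the tool from outside, world axes, zero at the start; "torque": the same for the moment, N m; "opening": finger opening in m.
Only numpy, scipy, OpenCV 4.12 (cv2) and the standard library are available. Lean on these libraries where they do the work, as an engineer would, in place of code of your own. Each camera call takes 0.05 s, during which the arm holds its last target. There are 200 camera calls.

## Working session

There is one attempt and no reset: what is moved stays moved. The work goes in short steps, Python scripts to look and compute and a tool call to move; the robot and the scene stay as the last step left them, time stands still between calls to the robot, and variables do not carry over. Pictures are saved under pics/ and viewed, about 12 in all and at most 16, crops included, and the job is handed in when it is done.

Besides the shell and the picture viewer there is one more tool, called after "Request:" as name([rows], argument=value, ...), one row to a line, values as JSON. play_rows: Moves the arm, as the interface text tells. Its arguments: {"type":"object","properties":{"plan":{"type":"array","items":{"type":"array","items":{"type":"array","items":{"type":"number"}}}},"force":{"type":"number"}},"required":["plan"]}

```bash
ls; mkdir -p pics; python3 - <<'E'
from cell import *
import cv2
s=sense(); print({k:s[k] for k in('clock','eef_pos','eef_rot','opening')})
for n in('side','top'):
    c=capture(n); cv2.imwrite(f'pics/{n}0.png',c['color']); print(n,c['mtx'],c['dist'],c['origin'],c['rotation'])
    for t in 'long_tin short_tin jar shaker glass long_mat short_mat large_round_mat small_round_mat square_mat'.split():
        print(t,[(round(d['conf'],2),[int(v) for v in d['at']]) for d in find_in(t,n)])
E
```

```text
pics
{'clock': 0.0, 'eef_pos': array([ 0.17309321, -0.62590231,  0.23783199]), 'eef_rot': array([-0.28247432,  2.07902444, -2.07551798]), 'opening': 0.08784975201238011}
side [[488.93389274   0.         315.18331724]
 [  0.         488.93389274 238.27936917]
 [  0.           0.           1.        ]] [-0.09133915  0.          0.          0.          0.        ] [ 0.56260226 -0.70459696  0.51021923] [1.17330157 0.05426918 0.02952263]
long_tin [(0.78, [279, 317])]
short_tin [(0.86, [277, 291])]
jar [(0.58, [299, 196]), (0.57, [289, 236]), (0.57, [335, 242])]
shaker [(0.93, [290, 198]), (0.53, [277, 264])]
glass [(0.76, [277, 266]), (0.16, [279, 316])]
long_mat []
short_mat [(0.77, [366, 364])]
large_round_mat [(0.88, [354, 278]), (0.7, [277, 263]), (0.34, [280, 290])]
small_round_mat []
square_mat [(0.72, [356, 315])]
top [[468.58147223   0.         330.63353168]
 [  0.         468.58147223 232.43444896]
 [  0.           0.           1.        ]] [-0.02334105  0.          0.          0.          0.        ] [0.40032928 0.31820506 1.15534191] [ 0.07985336 -0.04623607 -1.54844827]
long_tin [(0.59, [423, 257])]
short_tin [(0.89, [432, 261])]
jar [(0.86, [166, 263]), (0.81, [308, 256]), (0.61, [313, 213])]
shaker [(0.58, [293, 257])]
glass [(0.92, [440, 253])]
long_mat [(0.57, [500, 257])]
short_mat [(0.93, [492, 191]), (0.26, [427, 198])]
large_round_mat [(0.57, [357, 197])]
small_round_mat [(0.72, [368, 256])]
square_mat [(0.83, [426, 197])]
```

View pics/side0.png

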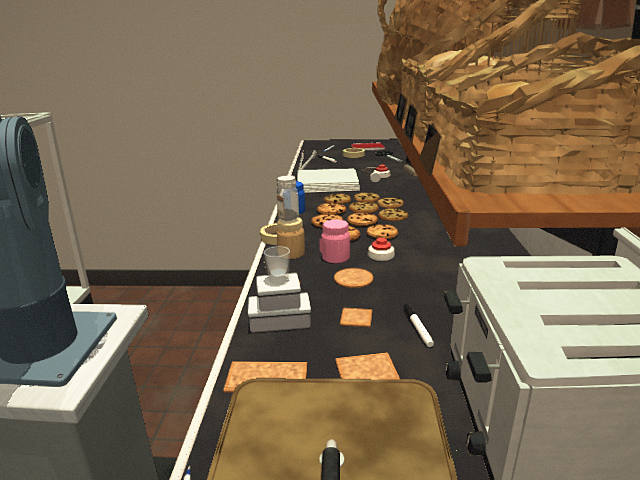

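View pics/top0.png

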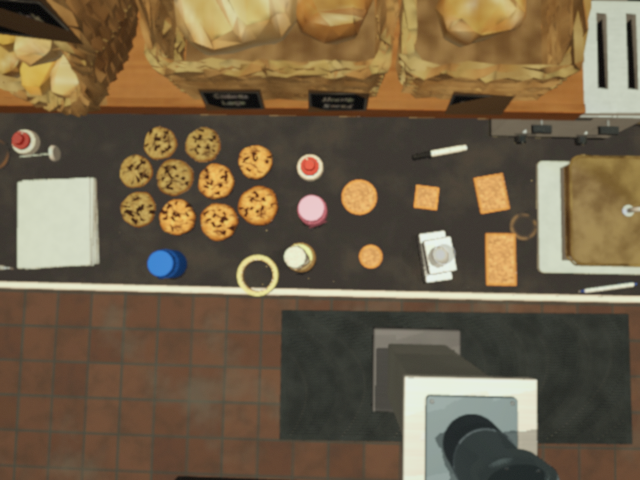

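The top view shows the shaker on the tan jar at (300,257), with the pink jar (312,211) and blue jar (166,263) as look-alikes. The glass is on the tins at (438,255). The mats are large round (360,197), small round (371,257), square (426,197), short (492,193) and long (501,260). Next I fit models to the silhouettes.

```bash
cat > h.py <<'E'
import numpy as np, cv2
from scipy.spatial.transform import Rotation as R
from scipy.optimize import minimize
from cell import *
def proj(P,c):
    r=R.from_rotvec(c['rotation']).as_matrix() if np.size(c['rotation'])==3 else np.array(c['rotation'])
    X=((np.atleast_2d(P)-c['origin'])@r)*[1,-1,-1]
    return cv2.projectPoints(X.reshape(-1,1,3),np.zeros(3),np.zeros(3),c['mtx'],c['dist'])[0].reshape(-1,2)
def plane(uv,c,z):
    u=cv2.undistortPoints(np.array(uv,float).reshape(-1,1,2),c['mtx'],c['dist']).reshape(-1,2)
    r=R.from_rotvec(c['rotation']).as_matrix()
    d=(np.c_[u,np.ones(len(u))]*[1,-1,-1])@r.T; o=np.array(c['origin'])
    return o+d*((z-o[2])/d[:,2])[:,None]
def box(a,b,h): return np.array([[x,y,z] for x in(-a/2,a/2) for y in(-b/2,b/2) for z in(0,h)])
def rings(*l):
    t=np.linspace(0,2*np.pi,48,endpoint=False)
    return np.vstack([np.c_[r*np.cos(t),r*np.sin(t),0*t+z] for r,z in l])
M=dict(long_tin=[box(.116,.062,.045)],short_tin=[box(.078,.062,.045)],jar=[rings((.034,0),(.034,.072)),rings((.031,.072),(.031,.09))],
 shaker=[rings((.022,0),(.022,.109))],glass=[rings((.019,0),(.024,.06))],long_mat=[box(.128,.074,.006)],short_mat=[box(.092,.074,.006)],
 large_round_mat=[rings((.044,0),(.044,.006))],small_round_mat=[rings((.029,0),(.029,.006))],square_mat=[box(.058,.058,.006)])
S=3
def hull(n,p,z,c):
    T=np.array([[np.cos(p[2]),-np.sin(p[2]),0],[np.sin(p[2]),np.cos(p[2]),0],[0,0,1]])
    im=np.zeros((480*S,640*S),np.uint8)
    for part in M[n]:
        q=proj(part@T.T+[p[0],p[1],z],c); h=cv2.convexHull(q.astype(np.float32)).reshape(-1,2)
        cv2.fillConvexPoly(im,np.round(((h+.5)*S-.5)*16).astype(np.int32),1,shift=4)
    return im>0
def fit(n,obs,p0,z):
    # obs: list of (cam, mask, occluder mask)
    up=lambda m:cv2.resize(m.astype(np.float32),(640*S,480*S),interpolation=cv2.INTER_LINEAR)>.5
    O=[(c,up(m),up(o)) for c,m,o in obs]
    def cost(p):
        return sum(((hull(n,p,z,c)^m)&~o).sum()/max(m.sum(),1) for c,m,o in O)
    best=None
    for k in range(2):
        s=np.array([.012,.012,.2]) if k==0 else np.array([.003,.003,.05]); x=p0 if k==0 else best.x
        sx=np.vstack([x]+[np.array(x)+s*e for e in np.eye(3)])
        best=minimize(cost,x,method='Nelder-Mead',options=dict(initial_simplex=sx,xatol=1e-4,fatol=1e-4,maxiter=150))
    return best.x,best.fun
def pick(n,cam,near):
    L=silhouettes(n,cam); 
    if not L: return None
    d=min(L,key=lambda d:np.hypot(*(np.array(d['at'])-near)))
    return d['mask'] if np.hypot(*(np.array(d['at'])-near))<25 else None
E
python3 - <<'E'
from h import *
C={n:capture(n) for n in('side','top')}
near=dict(long_tin=((279,317),(430,257)),short_tin=((277,291),(432,261)),jar=((289,238),(303,257)),shaker=((290,198),(293,257)),glass=((277,264),(440,253)),
 long_mat=((266,376),(501,260)),short_mat=((366,364),(492,193)),large_round_mat=((354,278),(360,197)),small_round_mat=((290,282),(371,257)),square_mat=((356,315),(426,197)))
zs=dict(short_tin=.045,shaker=.09,glass=.09)
occ={'short_tin':['glass'],'long_tin':['short_tin','glass'],'jar':['shaker'],'small_round_mat':['glass','short_tin'],'long_mat':[]}
mk={(n,c):pick(n,c,np.array(near[n][i])) for n in near for i,c in enumerate(('side','top'))}
Z=np.zeros((480,640),bool); res={}
for n in near:
    z=zs.get(n,0); h=max(p[:,2].max() for p in M[n])
    p0=np.r_[plane([near[n][1]],C['top'],z+h/2)[0][:2],0.]
    if 'tin' in n: p0[2]=1.65
    elif n in('long_mat','short_mat'): p0[2]=0.
    for cs in (('side','top'),('top',),('side',)):
        ob=[]
        for c in cs:
            if mk[n,c] is None: continue
            o=Z.copy()
            for q in occ.get(n,[]):
                if mk[q,c] is not None: o|=mk[q,c]
            ob.append((C[c],mk[n,c]&~o,cv2.dilate(o.astype(np.uint8),np.ones((3,3)))>0))
        if not ob: continue
        best=min((fit(n,ob,np.r_[p0[:2],y],z) for y in ([0,.8] if n=='square_mat' else [p0[2]] if 'tin' in n else [0,1.57] if n in('long_mat','short_mat') else [0])),key=lambda r:r[1])
        print(n,cs,len(ob),np.round(best[0][:2]*1000,1),'yaw',round(np.degrees(best[0][2]),1),'cost',round(best[1],3))
        if len(cs)==2 or n not in res: res[n]=(best[0],z)
ims=[]
for c in C:
    im=cv2.resize(C[c]['color'],None,fx=S,fy=S)
    for n,(p,z) in res.items():
        k,_=cv2.findContours(hull(n,p,z,C[c]).astype(np.uint8),0,2); cv2.drawContours(im,k,-1,(0,255,0),1)
        if mk[n,c] is not None:
            k,_=cv2.findContours(cv2.resize(mk[n,c].astype(np.uint8),None,fx=S,fy=S),0,2); cv2.drawContours(im,k,-1,(255,0,255),1)
    ims.append(im[160*S:410*S,210*S:420*S] if c=='side' else im[170*S:300*S,270*S:530*S])
cv2.imwrite('pics/s1.png',ims[0][:,:]); cv2.imwrite('pics/t1.png',ims[1])
E
```

```text
long_tin ('side', 'top') 2 [439.7  93.9] yaw 188.3 cost 0.242
long_tin ('top',) 1 [439.6  93.4] yaw 188.1 cost 0.102
long_tin ('side',) 1 [438.6 102.4] yaw 187.4 cost 0.055
short_tin ('side', 'top') 2 [439.3  95.1] yaw 116.8 cost 0.727
short_tin ('top',) 1 [437.1  92.5] yaw 79.4 cost 0.493
short_tin ('side',) 1 [438.  102.8] yaw 114.5 cost 0.158
jar ('side', 'top') 2 [429.5 414.1] yaw 1.0 cost 0.425
jar ('top',) 1 [429.3 414.2] yaw -0.3 cost 0.071
jar ('side',) 1 [430.7 415.2] yaw -0.0 cost 0.335
shaker ('side', 'top') 1 [427.1 414.1] yaw 4.8 cost 0.11
shaker ('top',) 1 [427.1 414.1] yaw 4.8 cost 0.11
glass ('side', 'top') 2 [441.3  96.9] yaw 10.1 cost 0.156
glass ('top',) 1 [441.1  96.9] yaw 5.5 cost 0.069
glass ('side',) 1 [441.3  99.7] yaw 7.8 cost 0.077
long_mat ('side', 'top') 2 [436.7 -70.3] yaw 1.3 cost 0.795
long_mat ('top',) 1 [436.5 -71. ] yaw 0.8 cost 0.051
long_mat ('side',) 1 [433.6 -47.8] yaw 12.4 cost 0.717
short_mat ('side', 'top') 2 [599.1 -50.2] yaw 12.4 cost 0.476
short_mat ('top',) 1 [598.6 -51.3] yaw 11.5 cost 0.093
short_mat ('side',) 1 [597.3 -37.6] yaw 7.7 cost 0.323
large_round_mat ('side', 'top') 2 [584.3 276.7] yaw -6.5 cost 0.095
large_round_mat ('top',) 1 [584.2 277.2] yaw 1.0 cost 0.029
large_round_mat ('side',) 1 [583.9 274.8] yaw 0.9 cost 0.053
small_round_mat ('side', 'top') 1 [436.1 245.6] yaw 7.3 cost 0.074
small_round_mat ('top',) 1 [436.1 245.6] yaw 7.3 cost 0.074
square_mat ('side', 'top') 2 [585.5 109.9] yaw -5.7 cost 0.266
square_mat ('top',) 1 [586.  109.8] yaw -6.2 cost 0.083
square_mat ('side',) 1 [586.4 111.9] yaw 86.1 cost 0.171
```

View pics/t1.png

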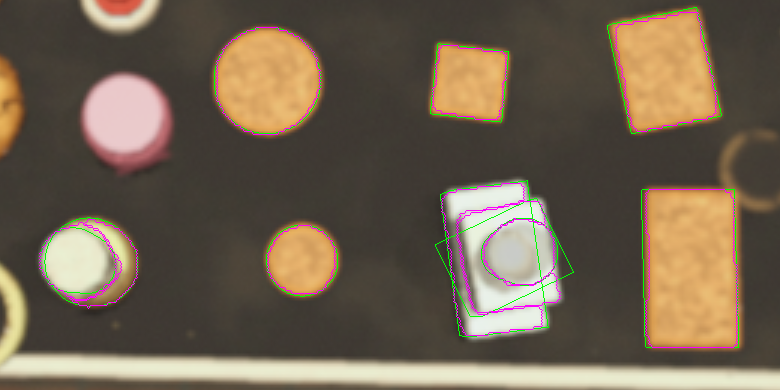

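View pics/s1.png

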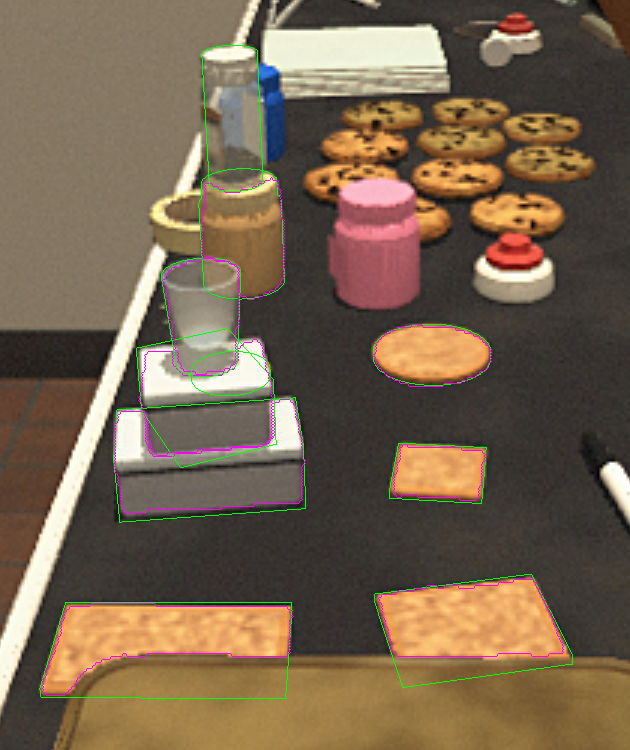

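The overlays fit well. The short tin needs a refit because its yaw start was wrong. I also need the tool axes and the height of the tray on the right.

```bash
python3 - <<'E'
from h import *
s=sense(); m=R.from_rotvec(s['eef_rot']).as_matrix(); print(np.round(m,3)); print('q',s['q'])
C={n:capture(n) for n in('side','top')}
g={'side':(277,264),'top':(440,253)};t={'side':(277,291),'top':(432,261)}
for cs in (('side','top'),('top',),('side',)):
    ob=[]
    for c in cs:
        o=pick('glass',c,g[c]); mm=pick('short_tin',c,t[c]); o=np.zeros_like(mm) if o is None else o
        ob.append((C[c],mm&~o,cv2.dilate(o.astype(np.uint8),np.ones((3,3)))>0))
    b=fit('short_tin',ob,[.439,.095,.16],.045); print(cs,np.round(b[0][:2]*1000,1),np.degrees(b[0][2]),b[1])
for z in (0,.03,.06,.09,.12,.15):
    print(z,'board top L',plane([(540,165),(565,170),(570,262)],C['top'],z)[:,:2].round(3).tolist(),'side far edge',plane([(235,382),(440,385)],C['side'],z)[:,:2].round(3).tolist(),
     'pink',plane([(312,209)],C['top'],z)[0,:2].round(3), 'shelf', plane([(400,115)],C['top'],z+.2)[0,:2].round(3), plane([(460,240)],C['side'],z+.2)[0,:2].round(3))
E
```

```text
[[-0.964 -0.     0.267]
 [-0.267 -0.    -0.964]
 [ 0.    -1.     0.   ]]
q [ 1.23479157  0.53635977 -0.00440976  1.53792616  0.00258813  1.06731199
 -0.07123585]
('side', 'top') [439.5  92.4] 11.523016384505787 0.22737865372271515
('top',) [439.3  91.8] 11.936680221186448 0.10485074626865672
('side',) [439.1  97.9] 11.403161081769166 0.08207059647893492
0 board top L [[0.673, -0.174], [0.661, -0.236], [0.433, -0.244]] side far edge [[0.387, -0.084], [0.713, -0.087]] pink [0.551 0.392] shelf [0.726 0.2  ] [0.75  0.025]
0.03 board top L [[0.666, -0.161], [0.655, -0.222], [0.432, -0.23]] side far edge [[0.398, -0.121], [0.704, -0.123]] pink [0.547 0.39 ] shelf [0.716 0.204] [ 0.732 -0.046]
0.06 board top L [[0.659, -0.149], [0.648, -0.208], [0.431, -0.215]] side far edge [[0.408, -0.157], [0.696, -0.159]] pink [0.543 0.388] shelf [0.705 0.208] [ 0.714 -0.116]
0.09 board top L [[0.651, -0.136], [0.641, -0.193], [0.43, -0.2]] side far edge [[0.418, -0.193], [0.687, -0.196]] pink [0.539 0.386] shelf [0.695 0.211] [ 0.696 -0.187]
0.12 board top L [[0.644, -0.123], [0.634, -0.179], [0.429, -0.186]] side far edge [[0.429, -0.23], [0.678, -0.232]] pink [0.535 0.384] shelf [0.685 0.215] [ 0.678 -0.257]
0.15 board top L [[0.637, -0.11], [0.627, -0.164], [0.428, -0.171]] side far edge [[0.439, -0.266], [0.669, -0.268]] pink [0.531 0.382] shelf [0.675 0.219] [ 0.659 -0.328]
```

The tools and targets are clear. The box top on the right is about 0.09 m high at y < -0.19. First move: lift, pull in, and swing round the base towards the tin pile.

Request:
play_rows([
  [[0,-1.2,-3,0,0,0,100],[0,-1.2,-3,0,0,0,100],[0,-1.2,-3,0,0,0,100],[0,-1.2,-3,0,0,0,100],[0,-1.2,-3,0,0,0,100],[-4,0,0,0,-4.6,0,100],[-4,0,0,0,-4.6,0,100],[-4,0,0,0,-4.6,0,100],[-4,0,0,0,-4.6,0,100],[-4,0,0,0,-4.6,0,100],[-4,0,0,0,-4.6,0,100],[-4,0,0,0,-4.6,0,100],[-4,0,0,0,-4.6,0,100],[-4,0,0,0,-4.6,0,100],[-4,0,0,0,-4.6,0,100],[-4,0,0,0,-4.6,0,100],[-4,0,0,0,-4.6,0,100],[-4,0,0,0,-4.6,0,100],[-4,0,0,0,-4.6,0,100],[-4,0,0,0,-4.6,0,100]],
], force=10)

```text
clock: 4.37
eef_pos: [0.5142, -0.0629, 0.2989]
eef_rot: [-1.163, 1.277, -1.278]
wrist_force: [0.1, -0.4, 0.5]
opening: 0.0881
```

Request:
play_rows([
  [[0,0,0,0,-7.1,0,100],[0,0,0,0,-7.1,0,100],[0,0,0,0,-7.1,0,100],[0,0,0,0,-7.1,0,100],[0,0,0,0,-7.1,0,100],[0,0,0,0,-7.1,0,100],[0,0,0,0,-7.1,0,100],[0,0,0,0,-7.1,0,100],[0,0,0,0,-7.1,0,100],[0,0,0,0,-7.1,0,100],[0,0,0,0,-7.1,0,100],[0,0,0,0,-7.1,0,100],[0,0,0,0,-7.1,0,100],[0,0,0,0,-3.2,0,100],[0,0,0,0,0,0,100],[0,0,0,0,0,0,100]],
])

```text
clock: 5.7
eef_pos: [0.5135, -0.0647, 0.2987]
eef_rot: [-1.571, 0.002, -0.002]
wrist_force: [0.7, 0.4, -0.1]
opening: 0.088
```

```bash
cat > go.py <<'E'
import sys,numpy as np
from scipy.spatial.transform import Rotation as R
from cell import sense
s=sense(); m=R.from_rotvec(s['eef_rot']).as_matrix(); a=[float(v) for v in sys.argv[1:]]
j=np.degrees(np.arctan2(m[1,2],m[0,2])); print('clock',round(s['clock'],2),'pos mm',np.round(s['eef_pos']*1000,1),'jaw',j.round(2),'tilt',np.degrees(np.arccos(-m[2,1])).round(2),'open',round(s['opening']*1000,1),'F',np.round(s['wrist_force'],1))
if a: print('tool shift cm',np.round(m.T@(np.array(a[:3])-s['eef_pos'])*100,2),'turn y',round(j-a[3],2))
E
python3 go.py .441 .097 .106 90; python3 -c "
from cell import sense;print(sense()['q'])"
```

```text
clock 5.7 pos mm [513.5 -64.7 298.7] jaw 89.83 tilt 0.0 open 88.0 F [ 0.7  0.4 -0.1]
tool shift cm [-7.3  19.27 16.15] turn y -0.17
[ 0.72212537  0.36070464 -0.85326213  1.78085808  0.29767144  1.13503158
  1.34096722]
```

Request:
play_rows([
  [[-1.45,0,3.23,0,0,0,100],[-1.45,0,3.23,0,0,0,100],[-1.45,0,3.23,0,0,0,100],[-1.45,0,3.23,0,0,0,100],[-1.45,0,3.23,0,0,0,100],[0,3.5,0,0,0,0,100],[0,3.5,0,0,0,0,100],[0,3.5,0,0,0,0,100],[0,3.5,0,0,0,0,100],[0,3.0,0,0,0,0,100],[0,2.4,0,0,0,0,100],[0,0,0,0,0,0,80],[0,0,0,0,0,0,65],[0,0,0,0,0,0,60]],
], force=8)

```text
clock: 6.87
eef_pos: [0.442, 0.0974, 0.106]
eef_rot: [-1.57, -0.0, -0.002]
wrist_force: [0.5, 0.4, 0.5]
opening: 0.0702
```

```bash
python3 go.py .441 .097 .104 90; python3 - <<'E'
from h import *
print(sense()['q'].round(2))
c=capture('side'); cv2.imwrite('pics/g1.png',cv2.resize(c['color'][200:340,200:400],None,fx=4,fy=4,interpolation=cv2.INTER_CUBIC))
E
```

```text
clock 6.87 pos mm [442.   97.4 106. ] jaw 89.92 tilt 0.1 open 70.2 F [0.5 0.4 0.5]
tool shift cm [-0.1   0.2  -0.04] turn y -0.08
[ 0.3   0.54 -0.75  2.11  0.58  0.7   0.73]
```

View pics/g1.png

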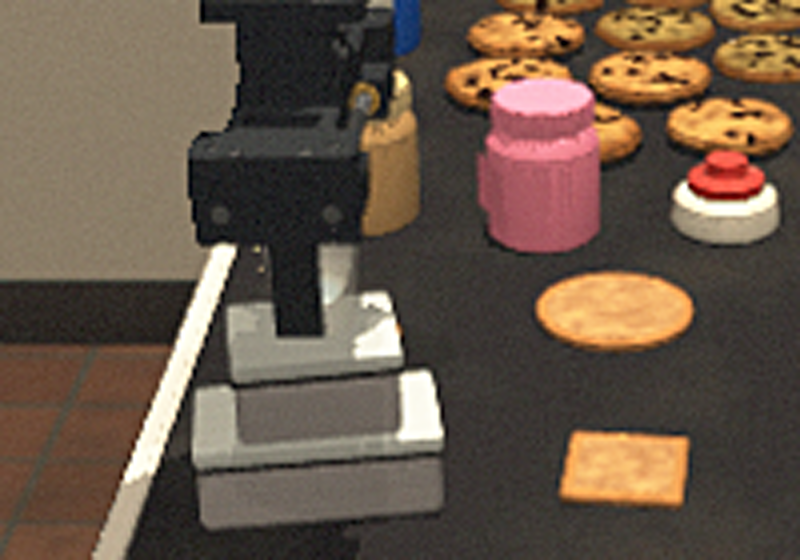

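In the picture the finger stands before the glass, and the glass shows from x≈268 to 357, so it is centred within a few mm. Closing and lifting.

Request:
play_rows([
  [[0,0,0,0,0,0,52],[0,0,0,0,0,0,46],[0,0,0,0,0,0,40],[0,0,0,0,0,0,30],[0,0,0,0,0,0,20],[0,0,0,0,0,0,20],[0,-0.5,0,0,0,0,20],[0,-1,0,0,0,0,20],[0,-1.5,0,0,0,0,20],[0,-1.5,0,0,0,0,20],[0,-1.5,0,0,0,0,20],[0,0,0,0,0,0,20]],
], force=8)

```text
clock: 7.92
eef_pos: [0.4424, 0.0975, 0.1673]
eef_rot: [-1.57, -0.002, -0.004]
wrist_force: [1.8, -1.1, 0.0]
opening: 0.046
```

```bash
python3 go.py .586 .110 .023 90
```

```text
clock 7.92 pos mm [442.4  97.5 167.3] jaw 89.96 tilt 0.22 open 46.0 F [ 1.8 -1.1  0. ]
tool shift cm [14.3  14.48  1.26] turn y -0.04
```

Request:
play_rows([
  [[2.9,0,0.26,0,0,0,20],[2.9,0,0.26,0,0,0,20],[2.9,0,0.26,0,0,0,20],[2.9,0,0.26,0,0,0,20],[2.9,0,0.22,0,0,0,20],[0,3,0,0,0,0,20],[0,3,0,0,0,0,20],[0,3,0,0,0,0,20],[0,2,0,0,0,0,20],[0,1.5,0,0,0,0,20],[0,0.8,0,0,0,0,20],[0,0,0,0,0,0,20],[0,0,0,0,0,0,20]],
])

```text
clock: 9.0
eef_pos: [0.5864, 0.1097, 0.0322]
eef_rot: [-1.571, 0.0, -0.001]
wrist_force: [-1.3, -0.3, -1.1]
opening: 0.0458
```

```bash
python3 go.py .587 .110 .023 90; python3 - <<'E'
from h import *
print(sense()['q'].round(2))
c=capture('side'); print(find_in('glass','side')[:2])
im=cv2.resize(c['color'][220:350,260:440],None,fx=4,fy=4,interpolation=cv2.INTER_CUBIC); cv2.imwrite('pics/g2.png',im)
E
```

```text
clock 9.0 pos mm [586.4 109.7  32.2] jaw 89.96 tilt 0.03 open 45.8 F [-1.3 -0.3 -1.1]
tool shift cm [0.06 0.92 0.03] turn y -0.04
[ 0.19  0.83 -0.64  1.76  0.68  0.78  0.78]
[{'at': [352.0, 308.0], 'conf': 0.63}]
```

View pics/g2.png

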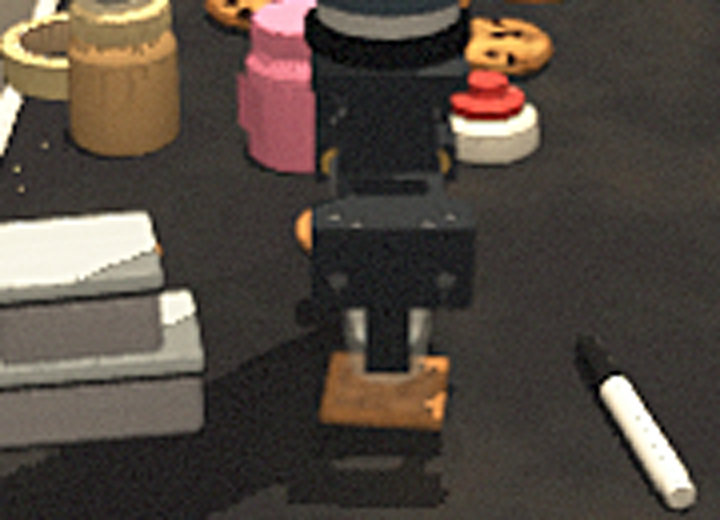

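The glass hangs upright between the fingers at (388,340), centred over the square mat. Lowering the last 9 mm and releasing.

Request:
play_rows([
  [[-0.05,0.4,0,0,0,0,20],[0,0.3,0,0,0,0,20],[0,0.15,0,0,0,0,20],[0,0,0,0,0,0,20],[0,0,0,0,0,0,20]],
])

```text
clock: 9.52
eef_pos: [0.5856, 0.1094, 0.0232]
eef_rot: [-1.571, 0.001, -0.0]
wrist_force: [0.7, -0.1, -0.7]
opening: 0.0461
```

Request:
play_rows([
  [[0,0.1,0,0,0,0,20],[0,0.1,0,0,0,0,20],[0,0,0,0,0,0,20],[0,0,0,0,0,0,20]],
])

```text
clock: 9.85
eef_pos: [0.5861, 0.1097, 0.0216]
eef_rot: [-1.571, -0.0, -0.001]
wrist_force: [0.0, 0.1, 2.4]
opening: 0.046
```

Request:
play_rows([
  [[0,0,0,0,0,0,60],[0,0,0,0,0,0,75],[0,0,0,0,0,0,85],[0,-1,0,0,0,0,85],[0,-2.5,0,0,0,0,90],[0,-4,0,0,0,0,90],[0,-4,0,0,0,0,100],[0,-4,0,0,0,0,100],[0,-4,0,0,0,0,100],[0,-2.4,0,0,0,0,100],[-2,0,3.8,0,0,0,100],[-2,0,3.8,0,0,0,100],[-2,0,3.8,0,0,0,100],[-2,0,3.8,0,0,0,100],[-2,0,3.8,0,0,0,100],[-2,0,3.8,0,0,0,100],[-2,0,3.8,0,0,0,100],[-1.9,0,3.8,0,0,0,100],[0,0,0,0,0,0,100],[0,0,0,0,0,0,100]],
])

```text
clock: 11.52
eef_pos: [0.4287, 0.4076, 0.241]
eef_rot: [-1.569, -0.004, 0.005]
wrist_force: [0.8, 0.4, 0.1]
opening: 0.088
```

```bash
python3 go.py .427 .414 .131 90; python3 - <<'E'
from h import *
print(sense()['q'].round(2))
c=capture('side'); mk=pick('glass','side',np.array([354,304]))
cv2.imwrite('pics/g3.png',cv2.resize(c['color'][140:340,220:420],None,fx=3,fy=3,interpolation=cv2.INTER_CUBIC))
if mk is not None: b=fit('glass',[(c,mk,np.zeros_like(mk))],[.586,.11,0],.006); print('glass',b)
E
```

```text
clock 11.52 pos mm [428.7 407.6 241. ] jaw 90.32 tilt 0.08 open 88.0 F [0.8 0.4 0.1]
tool shift cm [-0.16 11.    0.62] turn y 0.32
[-0.24  0.58 -0.85  1.66  0.47  1.12  0.36]
glass (array([0.58588056, 0.10937417, 0.10738435]), np.float64(0.1023990637799883))
```

View pics/g3.png

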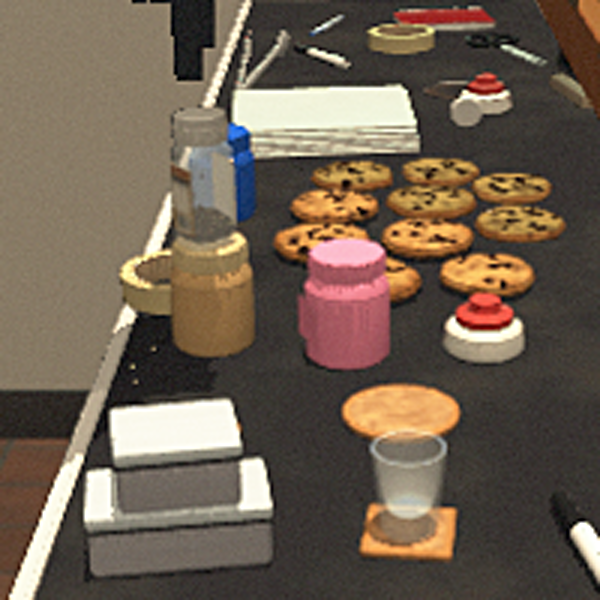

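The glass stands upright on the square mat at crop (408,480), fitted at (586,109) against the mat's (586,110). Now the shaker.

Request:
play_rows([
  [[-0.15,0,0.6,0,0,0,100],[0,2,0,0,0,0,100],[0,3,0,0,0,0,100],[0,3,0,0,0,0,100],[0,2,0,0,0,0,100],[0,1,0,0,0,0,90],[0,0,0,0,0,0,70],[0,0,0,0,0,0,60],[0,0,0,0,0,0,52],[0,0,0,0,0,0,48],[0,0,0,0,0,0,40],[0,0,0,0,0,0,30],[0,0,0,0,0,0,20],[0,0,0,0,0,0,20]],
], force=12)

```text
clock: 12.78
eef_pos: [0.4305, 0.4118, 0.1315]
eef_rot: [-1.569, -0.001, -0.002]
wrist_force: [0.4, 1.0, 6.8]
opening: 0.0498
```

```bash
python3 go.py .436 .2456 .047 90; python3 - <<'E'
from h import *
c=capture('side'); cv2.imwrite('pics/sh1.png',cv2.resize(c['color'][140:270,220:360],None,fx=4,fy=4,interpolation=cv2.INTER_CUBIC))
E
```

```text
clock 12.78 pos mm [430.5 411.8 131.5] jaw 89.96 tilt 0.14 open 49.8 F [0.4 1.  6.8]
tool shift cm [  0.55   8.42 -16.63] turn y -0.04
```

View pics/sh1.png

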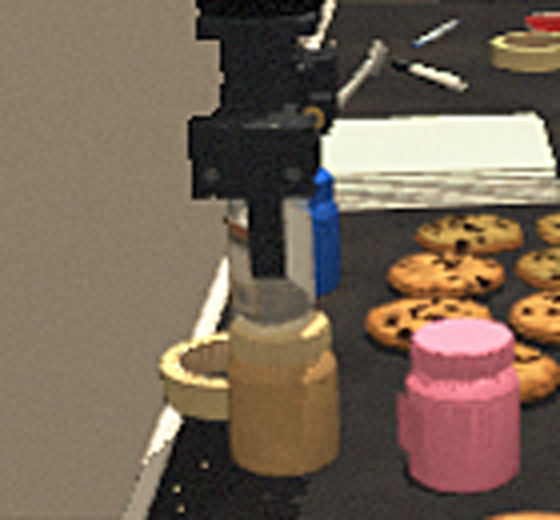

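Force up is 6.8 N: the palm is touching the cap, since the shaker stands 49 mm above the grasp point and there is only 45 mm of room. I open, raise 13 mm and regrip.

Request:
play_rows([
  [[0,-0.3,0,0,0,0,75],[0,-0.5,0,0,0,0,75],[0,-0.5,0,0,0,0,75],[-0.25,0,0.15,0,0,0,75],[0,0,0,0,0,0,75],[0,0,0,0,0,0,60],[0,0,0,0,0,0,52],[0,0,0,0,0,0,40],[0,0,0,0,0,0,30],[0,0,0,0,0,0,20],[0,0,0,0,0,0,20],[0,0,0,0,0,0,20]],
], force=12)

```text
clock: 13.83
eef_pos: [0.4273, 0.4123, 0.143]
eef_rot: [-1.571, 0.001, -0.0]
wrist_force: [-0.6, -0.1, -1.2]
opening: 0.0502
```

```bash
python3 go.py .436 .2456 .047 90
```

```text
clock 13.83 pos mm [427.3 412.3 143. ] jaw 89.96 tilt 0.02 open 50.2 F [-0.6 -0.1 -1.2]
tool shift cm [  0.88   9.6  -16.67] turn y -0.04
```

Request:
play_rows([
  [[0,0,0,0,0,0,20],[0,0,0,0,0,0,20],[0,0,0,0,0,0,20]],
])

```text
clock: 14.08
eef_pos: [0.4273, 0.4124, 0.1432]
eef_rot: [-1.571, 0.001, -0.0]
wrist_force: [0.6, -0.9, -0.6]
opening: 0.05
```

```bash
python3 - <<'E'
from h import *
c=capture('side'); a=cv2.resize(c['color'][140:270,240:340],None,fx=4,fy=4,interpolation=cv2.INTER_CUBIC)
d=capture('top'); b=cv2.resize(d['color'][200:330,230:330],None,fx=4,fy=4,interpolation=cv2.INTER_CUBIC)
cv2.imwrite('pics/sh2.png',np.hstack([a,b]))
E
```

```text
(no output)
```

View pics/sh2.png

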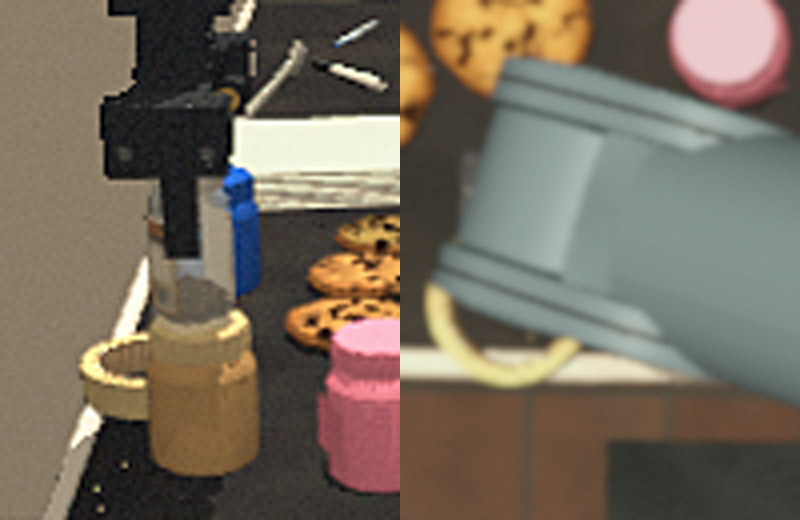

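The shaker is upright, centred between the fingers at (195,255). The opening reads 50 mm where 44 is expected, so I do a test lift to see whether the grip holds.

Request:
play_rows([
  [[0,-0.3,0,0,0,0,20],[0,-0.7,0,0,0,0,20],[0,-1,0,0,0,0,20],[0,-1,0,0,0,0,20],[0,0,0,0,0,0,20]],
])

```text
clock: 14.6
eef_pos: [0.4282, 0.4138, 0.1761]
eef_rot: [-1.568, -0.002, -0.003]
wrist_force: [-0.0, -1.0, -1.0]
opening: 0.0503
```

```bash
python3 - <<'E'
from h import *
c=capture('side'); cv2.imwrite('pics/sh3.png',cv2.resize(c['color'][140:270,240:340],None,fx=4,fy=4,interpolation=cv2.INTER_CUBIC))
E
python3 go.py .436 .2456 .047 90
```

```text
clock 14.65 pos mm [428.  413.3 175. ] jaw 89.95 tilt 0.18 open 50.1 F [-0.   0.1 -0.8]
tool shift cm [  0.79  12.77 -16.8 ] turn y -0.05
```

View pics/sh3.png

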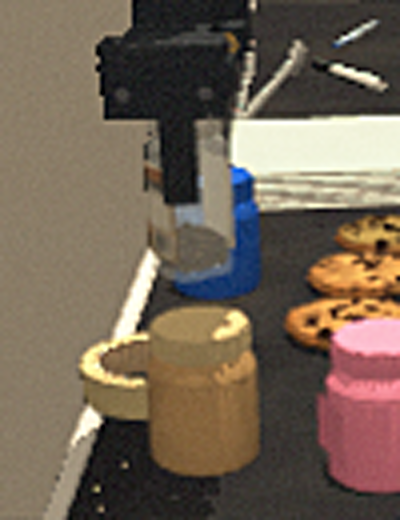

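Lifted clear and upright. Carrying it to the small round mat.

Request:
play_rows([
  [[0.16,0,-2.5,0,0,0,20],[0.16,0,-3.5,0,0,0,20],[0.16,0,-3.5,0,0,0,20],[0.16,0,-3.5,0,0,0,20],[0.16,0,-2.5,0,0,0,20],[0,0,-1.2,0,0,0,20],[0,2,0,0,0,0,20],[0,3,0,0,0,0,20],[0,3,0,0,0,0,20],[0,2,0,0,0,0,20],[0,1,0,0,0,0,20],[0,0,0,0,0,0,20],[0,0,0,0,0,0,20]],
])

```text
clock: 15.73
eef_pos: [0.4353, 0.2458, 0.0636]
eef_rot: [-1.571, 0.0, -0.0]
wrist_force: [0.6, 0.2, -1.0]
opening: 0.0502
```

```bash
python3 go.py .436 .2456 .059 90
```

```text
clock 15.73 pos mm [435.3 245.8  63.6] jaw 89.98 tilt 0.02 open 50.2 F [ 0.6  0.2 -1. ]
tool shift cm [ 0.07  0.46 -0.02] turn y -0.02
```

Request:
play_rows([
  [[0.08,0.3,0,0,0,0,20],[0,0.1,0,0,0,0,20],[0,0.1,0,0,0,0,20],[0,0.05,0,0,0,0,20],[0,0,0,0,0,0,20],[0,0,0,0,0,0,20]],
])

```text
clock: 16.23
eef_pos: [0.4368, 0.2456, 0.0586]
eef_rot: [-1.571, -0.001, -0.002]
wrist_force: [0.2, -1.6, 5.2]
opening: 0.05
```

Request:
play_rows([
  [[0,-0.05,0,0,0,0,62],[0,0,0,0,0,0,75],[0,0,0,0,0,0,85],[0,0,0,0,0,0,85],[0,-2,0,0,0,0,90],[0,-3,0,0,0,0,100],[0,-3,0,0,0,0,100],[0,-3,0,0,0,0,100],[0,-2,0,0,0,0,100],[-0.15,0,3,0,0,0,100],[-0.15,0,3.5,0,0,0,100],[-0.15,0,3.5,0,0,0,100],[-0.15,0,3.5,0,0,0,100],[-0.1,0,3.3,0,0,0,100],[0,0,0,0,0,0,100],[0,0,0,0,0,0,100]],
])

```text
clock: 17.57
eef_pos: [0.4278, 0.4153, 0.188]
eef_rot: [-1.57, -0.001, 0.003]
wrist_force: [0.1, -0.3, -0.1]
opening: 0.0882
```

```bash
python3 go.py .4295 .414 .038 90; python3 - <<'E'
from h import *
print(sense()['q'].round(2))
c=capture('side'); Z=np.zeros((480,640),bool); 
L=silhouettes('jar','side'); print([d['at'] for d in L]); 
j=[d for d in L if np.hypot(d['at'][0]-289,d['at'][1]-238)<20]
s=[d for d in silhouettes('shaker','side')]; print([(d['at'],round(d['conf'],2)) for d in s])
if j: print('jar',fit('jar',[(c,j[0]['mask'],s[0]['mask'] if s else Z)],[.43,.414,0],0))
d=capture('top'); ms=silhouettes('shaker','top'); print([(x['at'],round(x['conf'],2)) for x in ms])
for x in ms[:1]: print('shaker top',fit('shaker',[(d,x['mask'],Z)],[.436,.2456,0],.006))
for x in s[:1]: print('shaker side',fit('shaker',[(c,x['mask'],Z)],[.436,.2456,0],.006))
E
```

```text
clock 17.57 pos mm [427.8 415.3 188. ] jaw 90.16 tilt 0.08 open 88.2 F [ 0.1 -0.3 -0.1]
tool shift cm [ 0.19 15.   -0.14] turn y 0.16
[-0.27  0.64 -0.81  1.7   0.53  1.04  0.31]
[[337.5, 243.2], [296.8, 198.9], [295.0, 229.3]]
[([286.1, 253.5], 0.58)]
jar (array([0.43067941, 0.40793924, 0.09356945]), np.float64(0.17719857491093194))
[]
shaker side (array([ 0.42993106,  0.2994612 , -0.12311879]), np.float64(0.4114653094026252))
```

Request:
play_rows([
  [[0.18,2,-0.12,0,0,0,100],[0,3,0,0,0,0,100],[0,3,0,0,0,0,100],[0,3,0,0,0,0,100],[0,2,0,0,0,0,100],[0,1.2,0,0,0,0,100],[0,0.6,0,0,0,0,100],[0,0.1,0,0,0,0,100],[0,0,0,0,0,0,100],[0,0,0,0,0,0,100]],
], force=25)

```text
clock: 18.65
eef_pos: [0.4317, 0.4129, 0.0406]
eef_rot: [-1.569, -0.0, -0.002]
wrist_force: [-0.0, 0.6, -0.3]
opening: 0.0885
```

Request:
play_rows([
  [[0,0,0,0,0,0,85],[0,0,0,0,0,0,80],[0,0,0,0,0,0,70],[0,0,0,0,0,0,60],[0,0,0,0,0,0,60],[0,0,0,0,0,0,60]],
], force=25)

```text
clock: 19.15
eef_pos: [0.4313, 0.4131, 0.0399]
eef_rot: [-1.569, -0.0, -0.001]
wrist_force: [0.5, 1.9, 4.1]
opening: 0.0673
```

Request:
play_rows([
  [[0,-0.5,0,0,0,0,60],[0,-1.5,0,0,0,0,60],[0,-3,0,0,0,0,60],[0,-3,0,0,0,0,60],[0,-3,0,0,0,0,60],[0,-1,0,0,0,0,60],[2,0,-2,0,0,0,60],[3,0,-3,0,0,0,60],[3,0,-2.8,0,0,0,60],[3,0,-2.8,0,0,0,60],[3,0,-2,0,0,0,60],[1.4,0,-1,0,0,0,60],[0,0,0,0,0,0,60],[0,0,0,0,0,0,60]],
])

```text
clock: 20.32
eef_pos: [0.5844, 0.2746, 0.1579]
eef_rot: [-1.572, 0.005, -0.001]
wrist_force: [-0.9, 0.7, -5.6]
opening: 0.0672
```

```bash
python3 go.py .5855 .2768 .046 90; python3 - <<'E'
from h import *
print(sense()['q'].round(2))
c=capture('side'); cv2.imwrite('pics/j1.png',cv2.resize(c['color'][150:330,230:430],None,fx=4,fy=3.3,interpolation=cv2.INTER_CUBIC))
E
```

```text
clock 20.32 pos mm [584.4 274.6 157.9] jaw 89.79 tilt 0.15 open 67.2 F [-0.9  0.7 -5.6]
tool shift cm [ 0.14 11.19  0.23] turn y -0.21
[-0.01  0.75 -0.76  1.58  0.57  1.05  0.64]
```

View pics/j1.png

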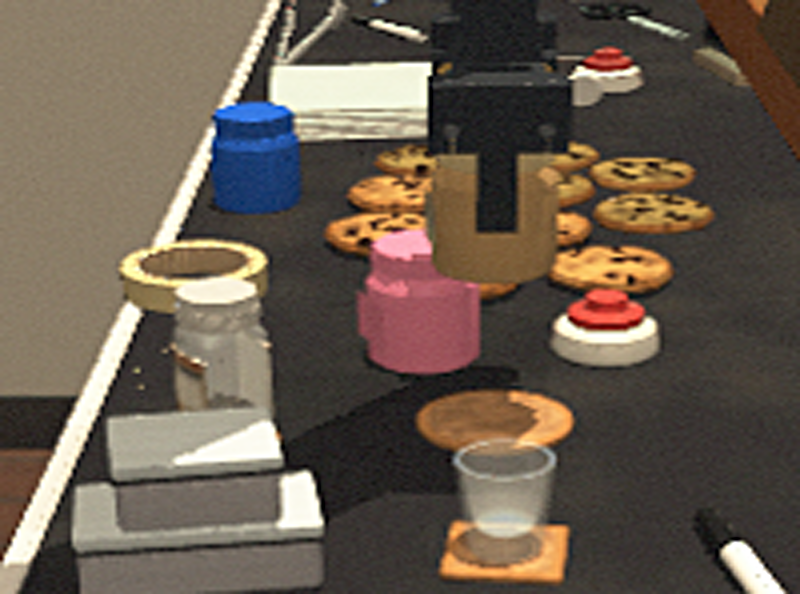

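The jar hangs upright at (494,220) over the large round mat. The shaker stands behind the tins at (222,350).

Request:
play_rows([
  [[0.14,1.5,0.22,0,0,0,60],[0,3,0,0,0,0,60],[0,3,0,0,0,0,60],[0,2,0,0,0,0,60],[0,1,0,0,0,0,60],[0,0.2,0,0,0,0,60],[0,0,0,0,0,0,60],[0,0,0,0,0,0,60]],
])

```text
clock: 21.03
eef_pos: [0.5862, 0.28, 0.0534]
eef_rot: [-1.569, -0.001, -0.001]
wrist_force: [0.0, -0.3, -5.0]
opening: 0.0674
```

```bash
python3 go.py .5855 .2768 .046 90
```

```text
clock 21.03 pos mm [586.2 280.   53.4] jaw 90.0 tilt 0.12 open 67.4 F [ 0.  -0.3 -5. ]
tool shift cm [-0.07  0.74 -0.33] turn y 0.0
```

Request:
play_rows([
  [[-0.06,0,-0.3,0,0,0,60],[0,0.4,0,0,0,0,60],[0,0.1,0,0,0,0,60],[0,0.1,0,0,0,0,60],[0,0,0,0,0,0,60],[0,0,0,0,0,0,60]],
])

```text
clock: 21.53
eef_pos: [0.5851, 0.2758, 0.0462]
eef_rot: [-1.571, 0.001, -0.001]
wrist_force: [-0.3, 0.3, -6.3]
opening: 0.0671
```

Request:
play_rows([
  [[0,0.1,0.08,0,0,0,60],[0,0.1,0,0,0,0,60],[0,0,0,0,0,0,60],[0,0,0,0,0,0,60]],
])

```text
clock: 21.87
eef_pos: [0.5854, 0.2762, 0.0459]
eef_rot: [-1.572, 0.0, -0.001]
wrist_force: [-5.2, -5.1, 9.7]
opening: 0.0673
```

Request:
play_rows([
  [[0,-0.1,0,0,0,0,82],[0,0,0,0,0,0,90],[0,0,0,0,0,0,100],[0,0,0,0,0,0,100],[0,-1,0,0,0,0,100],[0,-2.5,0,0,0,0,100],[0,-4,0,0,0,0,100],[0,-4,0,0,0,0,100],[0,-4,0,0,0,0,100],[0,-2,0,0,0,0,100],[0,0,0,0,0,0,100]],
])

```text
clock: 22.78
eef_pos: [0.5873, 0.279, 0.2268]
eef_rot: [-1.566, -0.006, -0.007]
wrist_force: [0.0, 0.5, -0.4]
opening: 0.0886
```

```bash
python3 - <<'E'
from h import *
c=capture('side'); d=capture('top'); Z=np.zeros((480,640),bool)
def pk(n,cam,at):
    m=pick(n,cam,np.array(at)); return m
m={}
for n,a,b in [('short_tin',(277,291),(432,261)),('long_tin',(279,317),(430,257)),('jar',(353,256),(350,195)),('shaker',(286,245),(362,255))]:
    m[n]=(pk(n,'side',a),pk(n,'top',b)); print(n,[x is not None and int(x.sum()) for x in m[n]])
def f(n,p0,z,occ=[]):
    for i,cam in ((0,c),(1,d)):
        if m[n][i] is None: continue
        o=Z.copy()
        for q in occ:
            if m[q][i] is not None:o|=m[q][i]
        b=fit(n,[(cam,m[n][i]&~o,cv2.dilate(o.astype(np.uint8),np.ones((3,3)))>0)],p0,z); print(n,i,b[0].round(4),round(np.degrees(b[0][2]),1),round(b[1],3))
f('short_tin',[.439,.093,.2],.045); f('long_tin',[.44,.094,.14],0,['short_tin'])
f('jar',[.584,.277,0],.006); f('shaker',[.436,.2456,0],.006)
ims=np.hstack([cv2.resize(d['color'][170:300,330:530],None,fx=2.5,fy=2.5),cv2.resize(c['color'][190:320,250:370],None,fx=2.5,fy=2.5)])
cv2.imwrite('pics/j2.png',ims)
E
python3 go.py .4395 .0925 .2 101.6
```

```text
short_tin [1481, 1056]
long_tin [1512, 550]
jar [1393, 647]
shaker [897, 371]
short_tin 0 [0.4395 0.0967 0.193 ] 11.1 0.085
short_tin 1 [0.4396 0.0918 0.1953] 11.2 0.044
long_tin 0 [0.437  0.101  0.1757] 10.1 0.062
long_tin 1 [0.4386 0.0926 0.1532] 8.8 0.108
jar 0 [0.5854 0.2806 0.1411] 8.1 0.064
jar 1 [0.5799 0.2749 0.1879] 10.8 0.245
shaker 0 [0.4284 0.296  0.6585] 37.7 0.401
shaker 1 [0.4365 0.2466 0.2104] 12.1 0.074
clock 23.28 pos mm [584.8 276.5 219.4] jaw 89.97 tilt 0.07 open 88.5 F [ 0.4  1.5 -1. ]
tool shift cm [-14.52   1.97 -18.41] turn y -11.63
```

View pics/j2.png

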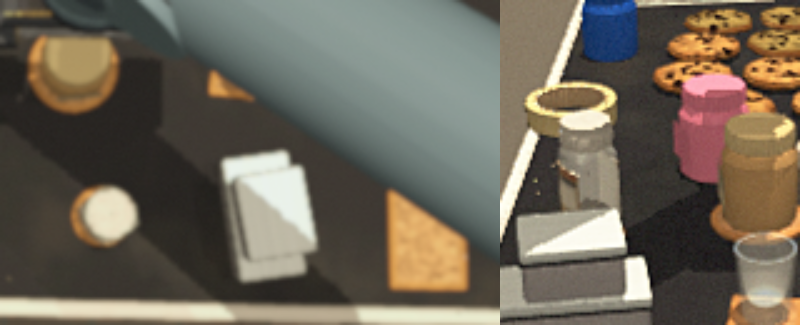

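The shaker is upright on the small mat at (108,213), fitted at (436.5,246.6), and the jar is on the large mat. The short tin is at (439.5,92) with yaw 11.2°. Moving over it.

Request:
play_rows([
  [[-2.42,0,-3.08,0,0,0,100],[-2.42,0,-3.08,0,0,0,100],[-2.42,0,-3.08,0,0,0,100],[-2.42,0,-3.08,0,0,0,100],[-2.42,0,-3.08,0,0,0,100],[-2.42,0,-3.08,0,0,0,100],[0,2,0,0,-5.6,0,100],[0,3,0,0,-5.6,0,100],[0,3,0,0,0,0,100],[0,2,0,0,0,0,100],[0,0,0,0,0,0,100],[0,0,0,0,0,0,100],[0,0,0,0,0,0,100]],
])

```text
clock: 24.37
eef_pos: [0.4405, 0.0925, 0.1212]
eef_rot: [-1.565, -0.154, 0.152]
wrist_force: [-0.8, -0.7, -0.6]
opening: 0.088
```

```bash
python3 go.py .4395 .092 .054 101.2;  python3 -c "
from cell import sense;print(sense()['q'].round(2))"
```

```text
clock 24.37 pos mm [440.5  92.5 121.2] jaw 101.18 tilt 0.08 open 88.0 F [-0.8 -0.7 -0.6]
tool shift cm [-0.11  6.72 -0.04] turn y -0.02
[ 0.38  0.53 -0.84  2.1   0.59  0.75  0.93]
```

Request:
play_rows([
  [[-0.1,2,0,0,0,0,100],[0,2.5,0,0,0,0,100],[0,1.5,0,0,0,0,100],[0,0.6,0,0,0,0,100],[0,0,0,0,0,0,100],[0,0,0,0,0,0,85],[0,0,0,0,0,0,78],[0,0,0,0,0,0,72],[0,0,0,0,0,0,60],[0,0,0,0,0,0,55],[0,0,0,0,0,0,55],[0,0,0,0,0,0,55]],
], force=20)

```text
clock: 25.37
eef_pos: [0.4394, 0.092, 0.0549]
eef_rot: [-1.565, -0.154, 0.152]
wrist_force: [-1.7, 0.2, 7.4]
opening: 0.062
```

```bash
python3 go.py .5985 -.0505 .2 101.7
```

```text
clock 25.37 pos mm [439.4  92.   54.9] jaw 101.15 tilt 0.08 open 62.0 F [-1.7  0.2  7.4]
tool shift cm [ 12.87 -14.49 -17.06] turn y -0.55
```

Request:
play_rows([
  [[0,-0.4,0,0,0,0,55],[0,-1,0,0,0,0,55],[0,-2.5,0,0,0,0,55],[0,-3,0,0,0,0,55],[0,-3,0,0,0,0,55],[1.5,0,-2,0,0,0,55],[2.3,0,-3,0,0,0,55],[2.3,0,-3,0,0,0,55],[2.3,0,-3,0,0,0,55],[2.3,0,-3,0,0,0,55],[1.5,0,-2,0,0,0,55],[0.67,0,-1.1,0,-0.3,0,55],[0,0,0,0,0,0,55],[0,0,0,0,0,0,55],[0,0,0,0,0,0,55],[0,0,0,0,0,0,55]],
])

```text
clock: 26.7
eef_pos: [0.5972, -0.0496, 0.1535]
eef_rot: [-1.564, -0.158, 0.159]
wrist_force: [-0.1, 0.8, -1.6]
opening: 0.0617
```

```bash
python3 go.py .5986 -.0513 .016 101.5; python3 - <<'E'
from h import *
print(sense()['q'].round(2))
c=capture('top'); cv2.imwrite('pics/m1.png',np.hstack([cv2.resize(c['color'][150:300,400:560],None,fx=3,fy=3),cv2.resize(capture('side')['color'][220:370,250:350],None,fx=3,fy=3)]))
for n,a,p in (('long_mat',(501,260),[.4365,-.071,.014]),('short_mat',(492,193),[.5986,-.0513,.2])):
    m=pick(n,'top',np.array(a)); print(n,m is not None and (int(m.sum()),fit(n,[(c,m,np.zeros_like(m))],p,0)))
E
```

```text
clock 26.7 pos mm [597.2 -49.6 153.5] jaw 101.59 tilt 0.04 open 61.7 F [-0.1  0.8 -1.6]
tool shift cm [ 0.11 13.75 -0.21] turn y 0.09
[ 0.56  0.69 -0.8   1.71  0.58  0.99  1.32]
long_mat (1650, (array([ 0.43736268, -0.07275415,  0.01128781]), np.float64(0.062373703354438904)))
short_mat (544, (array([ 0.59713324, -0.050791  ,  0.22863395]), np.float64(1.132869991823385)))
```

View pics/m1.png

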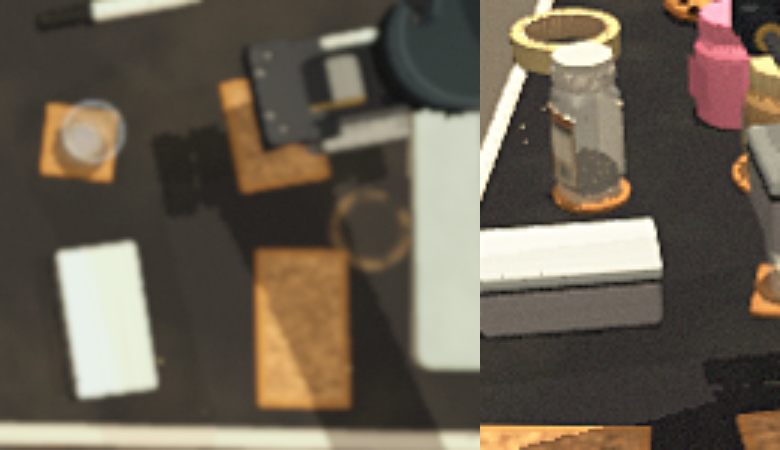

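The shaker stands centred on its mat at (590,185), and the short tin is over its mat. Lowering.

Request:
play_rows([
  [[0.1,2,-0.15,0,0,0,55],[0,3,0,0,0,0,55],[0,3,0,0,0,0,55],[0,3,0,0,0,0,55],[0,1.5,0,0,0,0,55],[0,0.4,0,0,0,0,55],[0,0,0,0,0,0,55],[0,0,0,0,0,0,55],[0,0,0,0,0,0,55]],
])

```text
clock: 27.65
eef_pos: [0.6009, -0.0522, 0.0261]
eef_rot: [-1.565, -0.159, 0.155]
wrist_force: [0.1, 0.5, -1.9]
opening: 0.0616
```

```bash
python3 go.py .5986 -.0513 .016 101.5
```

```text
clock 27.65 pos mm [600.9 -52.2  26.1] jaw 101.46 tilt 0.17 open 61.6 F [ 0.1  0.5 -1.9]
tool shift cm [-0.21  1.01  0.13] turn y -0.04
```

Request:
play_rows([
  [[-0.2,0.4,0.12,0,0,0,55],[0,0.3,0,0,0,0,55],[0,0.2,0,0,0,0,55],[0,0.05,0,0,0,0,55],[0,0,0,0,0,0,55],[0,0,0,0,0,0,55]],
])

```text
clock: 28.15
eef_pos: [0.5973, -0.0517, 0.0159]
eef_rot: [-1.566, -0.157, 0.157]
wrist_force: [-4.3, -1.6, 9.8]
opening: 0.062
```

```bash
python3 go.py .5986 -.0513 .016 101.5
```

```text
clock 28.15 pos mm [597.3 -51.7  15.9] jaw 101.45 tilt 0.05 open 62.0 F [-4.3 -1.6  9.8]
tool shift cm [ 0.13 -0.01  0.02] turn y -0.05
```

Request:
play_rows([
  [[0,-0.3,0,0,0,0,55],[0.12,0,0,0,0,0,55],[0,0,0,0,0,0,55],[0,0.2,0,0,0,0,55],[0,0.1,0,0,0,0,55],[0,0,0,0,0,0,55]],
])

```text
clock: 28.65
eef_pos: [0.5988, -0.0513, 0.0158]
eef_rot: [-1.566, -0.157, 0.157]
wrist_force: [-4.0, -1.2, 11.8]
opening: 0.0619
```

```bash
python3 go.py .5986 -.0513 .016 101.5
```

```text
clock 28.65 pos mm [598.8 -51.3  15.8] jaw 101.46 tilt 0.05 open 61.9 F [-4.  -1.2 11.8]
tool shift cm [-0.02 -0.02  0.01] turn y -0.04
```

Exactly on target. Releasing, rising, and looking at the long tin.

Request:
play_rows([
  [[0,-0.1,0,0,0,0,80],[0,0,0,0,0,0,95],[0,0,0,0,0,0,100],[0,0,0,0,0,0,100],[0,-1,0,0,0,0,100],[0,-3,0,0,0,0,100],[0,-4,0,0,0,0,100],[0,-4,0,0,0,0,100],[0,-3,0,0,0,0,100],[0,0,0,0,0,0,100],[0,0,0,0,0,0,100]],
])

```text
clock: 29.57
eef_pos: [0.5996, -0.0514, 0.168]
eef_rot: [-1.566, -0.16, 0.154]
wrist_force: [-0.3, 0.0, -0.0]
opening: 0.0879
```

```bash
python3 - <<'E'
from h import *
c=capture('top')
for n,a,p,z in (('long_tin',(435,256),[.439,.093,.15],0),('long_mat',(501,260),[.4365,-.071,.014],0)):
    L=silhouettes(n,'top'); print([(x['at'],round(x['conf'],2)) for x in L]); m=pick(n,'top',np.array(a)); 
    if m is not None: b=fit(n,[(c,m,np.zeros_like(m))],p,z); print(n,m.sum(),b[0].round(4),np.degrees(b[0][2]).round(2),round(b[1],3))
E
python3 go.py .439 .093 .1 98.5
```

```text
[([433.2, 254.0], 0.55), ([499.2, 257.4], 0.51)]
long_tin 1425 [0.4388 0.0944 0.1656] 9.49 0.045
[([499.8, 256.7], 0.77)]
long_mat 1532 [ 0.4362 -0.0711  0.0246] 1.41 0.084
clock 29.82 pos mm [597.5 -51.4 164.3] jaw 101.47 tilt 0.15 open 88.1 F [-0.  -1.  -0.2]
tool shift cm [-12.64   6.47  17.3 ] turn y 2.97
```

Request:
play_rows([
  [[-2,0,2.8,0,0,0,100],[-2.1,0,2.9,0,0,0,100],[-2.1,0,2.9,0,0,0,100],[-2.1,0,2.9,0,0,0,100],[-2.1,0,2.9,0,0,0,100],[-2.2,0,3,0,0,0,100],[0,2,0,0,2.4,0,100],[0,3,0,0,0,0,100],[0,2,0,0,0,0,100],[0,0,0,0,0,0,100],[0,0,0,0,0,0,100],[0,0,0,0,0,0,100]],
])

```text
clock: 30.82
eef_pos: [0.4407, 0.0945, 0.0963]
eef_rot: [-1.567, -0.124, 0.124]
wrist_force: [-0.3, 0.7, 0.4]
opening: 0.0878
```

```bash
python3 go.py .4388 .094 .011 99
```

```text
clock 30.82 pos mm [440.7  94.5  96.3] jaw 99.07 tilt 0.03 open 87.8 F [-0.3  0.7  0.4]
tool shift cm [-0.19  8.53 -0.02] turn y 0.07
```

Request:
play_rows([
  [[-0.18,2.5,0,0,0,0,100],[0,2.5,0,0,0,0,100],[0,2,0,0,0,0,100],[0,1,0,0,0,0,100],[0,0.4,0,0,0,0,100],[0,0,0,0,0,0,100],[0,0,0,0,0,0,85],[0,0,0,0,0,0,78],[0,0,0,0,0,0,72],[0,0,0,0,0,0,60],[0,0,0,0,0,0,55],[0,0,0,0,0,0,55],[0,0,0,0,0,0,55]],
], force=25)

```text
clock: 31.9
eef_pos: [0.4391, 0.0941, 0.0123]
eef_rot: [-1.567, -0.125, 0.123]
wrist_force: [-1.1, 0.2, 7.8]
opening: 0.0617
```

```bash
python3 go.py .4366 -.0713 .1 91
```

```text
clock 31.9 pos mm [439.1  94.1  12.3] jaw 99.06 tilt 0.07 open 61.7 F [-1.1  0.2  7.8]
tool shift cm [ -2.84  -8.77 -16.3 ] turn y 8.06
```

Request:
play_rows([
  [[0,-0.4,0,0,0,0,55],[0,-1,0,0,0,0,55],[0,-2,0,0,0,0,55],[0,-2.5,0,0,0,0,55],[-0.4,0,-2,0,0,0,55],[-0.5,0,-3,0,0,0,55],[-0.5,0,-3,0,0,0,55],[-0.5,0,-3,0,0,0,55],[-0.5,0,-3,0,0,0,55],[-0.4,0,-2.3,0,0,0,55],[0,0,0,0,4,0,55],[0,0,0,0,4,0,55],[0,0,0,0,0,0,55],[0,0,0,0,0,0,55],[0,0,0,0,0,0,55]],
])

```text
clock: 33.15
eef_pos: [0.4364, -0.0713, 0.0709]
eef_rot: [-1.571, -0.017, 0.017]
wrist_force: [-0.3, -0.1, -3.9]
opening: 0.0615
```

```bash
python3 go.py .4366 -.0713 .0183 91; python3 -c "
from cell import sense;print(sense()['q'].round(2))"
```

```text
clock 33.15 pos mm [436.4 -71.3  70.9] jaw 91.22 tilt 0.01 open 61.5 F [-0.3 -0.1 -3.9]
tool shift cm [ 0.02  5.26 -0.  ] turn y 0.22
[ 0.64  0.59 -0.71  2.15  0.66  0.63  1.05]
```

Request:
play_rows([
  [[0,1.5,0,0,0.2,0,55],[0,2,0,0,0,0,55],[0,1,0,0,0,0,55],[0,0.3,0,0,0,0,55],[0,0,0,0,0,0,55],[0,0,0,0,0,0,55],[0,0,0,0,0,0,55]],
])

```text
clock: 33.73
eef_pos: [0.4371, -0.0714, 0.0233]
eef_rot: [-1.571, -0.013, 0.011]
wrist_force: [-0.5, 0.5, -3.8]
opening: 0.0618
```

```bash
python3 go.py .4366 -.0713 .0183 91
```

```text
clock 33.73 pos mm [437.1 -71.4  23.3] jaw 90.88 tilt 0.06 open 61.8 F [-0.5  0.5 -3.8]
tool shift cm [-0.05  0.5   0.02] turn y -0.12
```

Request:
play_rows([
  [[-0.03,0.3,0,0,0,0,55],[0,0.15,0,0,0,0,55],[0,0.1,0,0,0,0,55],[0,0,0,0,0,0,55],[0,0,0,0,0,0,55]],
])

```text
clock: 34.15
eef_pos: [0.4366, -0.0717, 0.0183]
eef_rot: [-1.572, -0.012, 0.011]
wrist_force: [-3.4, -0.6, 14.6]
opening: 0.0617
```

```bash
python3 go.py .4366 -.0713 .0183 91
```

```text
clock 34.15 pos mm [436.6 -71.7  18.3] jaw 90.86 tilt 0.09 open 61.7 F [-3.4 -0.6 14.6]
tool shift cm [ 0.   -0.    0.04] turn y -0.14
```

Request:
play_rows([
  [[0,-0.1,0,0,0,0,80],[0,0,0,0,0,0,95],[0,0,0,0,0,0,100],[0,0,0,0,0,0,100],[0,-1,0,0,0,0,100],[0,-3,0,0,0,0,100],[0,-4,0,0,0,0,100],[0,-4,0,0,0,0,100],[0,-4,0,0,0,0,100],[0,-4,0,0,0,0,100],[0,-4,0,0,0,0,100],[0,-3,0,0,0,0,100],[0,0,-3,0,0,0,100],[0,0,-4,0,0,0,100],[0,0,-4,0,0,0,100],[0,0,-4,0,0,0,100],[0,0,-4,0,0,0,100],[0,0,-4,0,0,0,100],[0,0,-4,0,0,0,100],[0,0,0,0,0,0,100]],
])

```text
clock: 35.82
eef_pos: [0.4379, -0.3501, 0.2877]
eef_rot: [-1.573, -0.003, 0.004]
wrist_force: [-1.4, -0.6, -0.3]
opening: 0.0885
```

```bash
python3 go.py; python3 - <<'E'
from h import *
c=capture('top'); d=capture('side')
T=dict(jar=([.584,.277,0],.006),shaker=([.436,.246,0],.006),glass=([.586,.11,0],.006),short_tin=([.5986,-.0513,.2],.006),long_tin=([.4366,-.0713,.015],.006))
res={}
for n,(p,z) in T.items():
    h=max(q[:,2].max() for q in M[n]); at=proj([p[0],p[1],z+h*.8],c)[0]; m=pick(n,'top',at)
    if m is None: print(n,'none'); continue
    b=fit(n,[(c,m,np.zeros_like(m))],p,z); res[n]=b[0]; print(n,b[0][:2].round(4),np.degrees(b[0][2]).round(1),round(b[1],3))
b=cv2.resize(c['color'][165:295,330:530],None,fx=4,fy=4); cv2.imwrite('pics/f_top.png',b)
cv2.imwrite('pics/f_side.png',cv2.resize(d['color'][190:400,210:420],None,fx=2.8,fy=2.8))
E
```

```text
clock 35.82 pos mm [ 437.9 -350.1  287.7] jaw 90.27 tilt 0.12 open 88.5 F [-1.4 -0.6 -0.3]
jar [0.5824 0.2759] 14.1 0.06
shaker [0.436  0.2453] 4.8 0.121
glass [0.5858 0.1095] 7.0 0.053
short_tin none
long_tin [ 0.4365 -0.0725] 1.0 0.093
```

View pics/f_top.png

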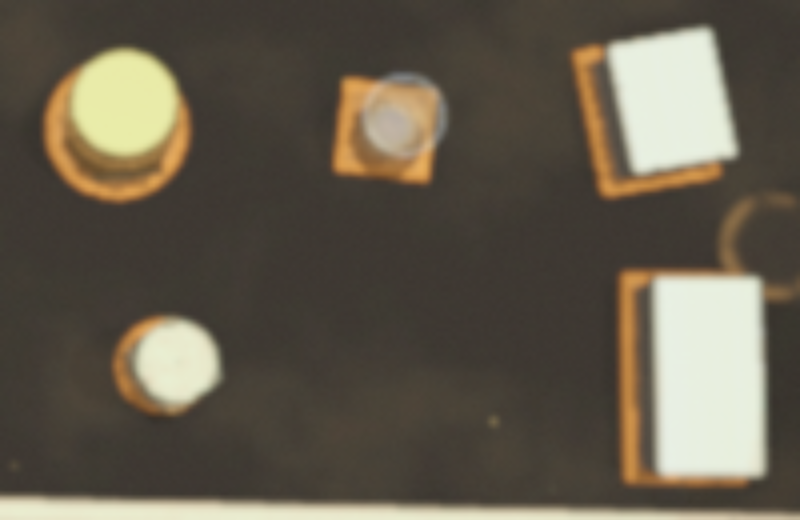

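View pics/f_side.png

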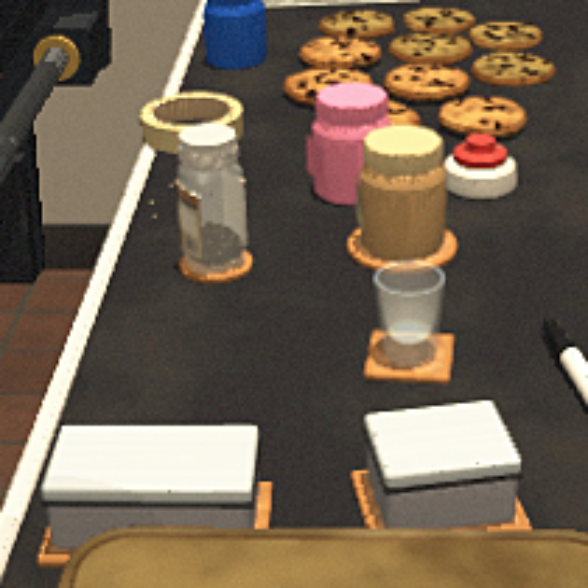

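All five stand upright on their mats. The network missed the short tin, so I check both tins by their bright lids.

```bash
python3 - <<'E'
from h import *
c=capture('top'); g=c['color'].min(2)>170
n,l,st,ce=cv2.connectedComponentsWithStats(g.astype(np.uint8))
for i in range(1,n):
    if 400<st[i,4]<3000 and 470<ce[i][0]<530 and 165<ce[i][1]<295:
        k,_=cv2.findContours((l==i).astype(np.uint8),0,1); P=plane(k[0].reshape(-1,2),c,.051)[:,:2]
        print(ce[i].round(1),cv2.minAreaRect((P*1000).astype(np.float32)))
E
```

```text
[497.6 189.8] ((599.0843505859375, -50.928016662597656), (76.86270141601562, 61.08159255981445), 11.219038963317871)
[506.8 258.8] ((436.0796203613281, -71.8984603881836), (60.903690338134766, 115.0386734008789), 89.7182388305664)
```

```bash
python3 -c "
from cell import *
print(job_done())"
```

```text
the job is handed in; nothing more can be done
None
```

I took both piles apart and set each of the five things upright on its own mat. I handed the job in at about 36 s of the 136 s allowed, with the gripper clear of everything.

The last camera checks show all five standing upright. Positions are in mm:

| Thing | Measured position | Mat centre | Yaw, thing / mat |
|---|---|---|---|
| glass | 586, 110 | 586, 110 | any |
| shaker | 436, 245 | 436, 246 | any |
| jar | 582, 276 | 584, 277 | any |
| short tin | 599, -51 | 599, -51 | 11.2° / 11.5° |
| long tin | 436.5, -72 | 437, -71 | 1.0° / about 1° |

- **Palm contact:** on the first shaker grasp the palm rested on its cap with about 7 N, so I raised the gripper and gripped again.
- **Shaker width:** the grip opening read 50 mm on the shaker where 44 mm was stated; it held and lifted upright.
- **Short tin:** the network missed it in the last picture, so I measured it by its bright lid instead.
- **Long tin yaw:** the lid check gave about -0.3° where the fit gave 1.0° and the tool 0.9°. I took this as pixel error and left the tin as it was.

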